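# Seat a filter cube in the corner jig and hold it

## Robot

A 6-joint arm with a two-finger parallel gripper is mounted at the origin on the work surface; the furniture and walls round the work are solid. World frame = base frame: x ahead of the robot, y to its left, z up, the work surface at z = 0. Lengths are in mm, angles in rad, forces in N, time in s.
With the tool pointing down it reaches from about 350 to 875 mm from the base axis. Payload 4.2 kg.
Tool frame: the origin (TCP) lies midway between the tips of the shut fingers; the grasp point (between the pads) lies 19 mm behind it (arm.grasp_offset is the distance from the TCP to the grasp point, in mm); z points along the fingers, y is the line along which they close (so a half turn about z gives the same grasp; the last joint's range is limited). The gripper opens to 85 mm and grips with 20 to 120 N. Pads are 22 mm wide; open, the fingers measure 114 mm over their backs; the gripper's body (76 mm by 85 mm) begins 54 mm behind the grasp point. The pads swing forward as they close: fully open they stand 13 mm farther back than shut.
Start: joints at [1.601, 0.385, 0.008, 0, -1.194, -0.259], TCP at [141.724, 608.698, 231.312] pointing down, gripper open.
Joint ranges: [-3.14, 3.14], [-1.21, 2.06], [-1.07, 1.41], [-3.16, 2.05], [-2.99, -0.16], [-3.1, 3.1]. Speed limits (rad/s): [2.79, 2.79, 3.14, 3.14, 3.14, 3.14].

## Interface

Orientations are given as a unit quaternion [x, y, z, w].
In Python, from bench import arm gives the robot as it stands. The module is installed in compiled form; this text tells all that it offers.
- The arm moves only by the tool servo_tool, never from a script. Its argument "increments" is a list of rows, each a list of 7 numbers: the opening, from 0 (shut) to 1 (fully open), then the shift along the tool's x, y, z in m, then the turn, a rotation vector about the tool's x, y, z in degrees. In form: [[grip, x, y, z, ax, ay, az], ...]. A call has 1 to 12 rows; each row is the pose to reach, as a shift and turn from the pose commanded when the call began, along the tool's axes at that moment; what a row does not reach only later rows make up. A row lasts 1/8 s, in which the tool goes at most 62.5 mm and 10.7 degrees, less where a joint would pass 70% of its speed; a pose out of reach is approached as far as the arm can. A call with a gripper value outside its range is refused whole. The fingers move at their own pace and stop on an object; the grip force is fixed at half the most. Time passes only in rows, so rows that repeat a pose let the fingers close. It gives the time, the measured TCP pose, the force, the opening and the grip force at its end, in the units of the state.
- arm.read_state(): the state, without advancing time (a new reading comes with each control period).
- arm.get_image(name): name is "side" or "top"; returns a dict with "color" (420x560x3 uint8, red, green, blue), "fx", "fy", "cx", "cy" (pixels), "k1" (the pictures are not rectified: a ray, as slopes to the right and down, at radius r is drawn at 1 + k1 r^2 times it, then the intrinsics apply), "rvec" (rotation vector, rad) and "tvec" (3), from world to camera coordinates, as OpenCV has them. Camera axes: x right, y down, z forward; pixel columns grow to the right and rows downward; lengths in mm; the calibration is good to about 2 mm. A picture is of the moment at which its call begins. There is no depth.
- arm.job_done(): hands the job in; it is judged then, once.
Trained networks look in the newest picture that a camera, given by its name, has taken for a name from the list of things; names that differ only in an ending like _2 or _b are one class to them, and where a whole thing is asked for, a point or a joint stands for the part that bears it (a point fixed in the world has none). Each returns a list of dicts, best first, with "p" (0 to 1); they miss things now and then, are a little off and sometimes report something else, mostly with a low value. They report only what shows in the picture. A call takes as long as a camera call.
- arm.look_for(camera, thing): "box" ([centre column, centre row, width, height] in pixels, round what is visible of it).
- arm.spot_point(camera, thing): "centre" ([column, row] in pixels: a listed point, or the origin of a listed thing).
The state is a dict: "clock": time; "joints": joint angles; "joint_vel": joint speeds; "joint_efforts": joint torques, N m; "position": TCP position; "ee_rot": TCP orientation; "contact_force": force on the tool from outside, world axes, zero at the start; "wrist_torque": the same for the moment, N m; "gripper_width": finger opening in mm; "grasp_force": force on a finger pad.
Only numpy, scipy, OpenCV 4.12 (cv2) and the standard library are available. Lean on these libraries where they do the work, as an engineer would, in place of code of your own. Each camera call takes 0.05 s, during which the arm holds its last target. There are 200 camera calls.

## Task

Pull the drawer of the low drawer unit open by its handle, take out the filter cube with the blue cap, stand it upright on the plate of the corner jig and push it home into the corner, so that its sides lie flush against both dark stops at once. Finish while still holding it there: keep a firm push against both stops and do not let go. Leave the yellow-capped cube in the drawer and the other things where they stand.

Things in the scene. Friction and masses are not known exactly. Their poses are not given: they have to be found in the camera images.
- drawer_unit: Low grey drawer unit with a white drawer front, fixed to the bench; 180 (x) x 280 (y) x 95 (z) mm. Origin: centre of its underside; its front faces its own -x. One drawer, which slides out along the unit's own -x.
- drawer_unit_drawer0 (a joint): How far the drawer is pulled out, m: 0 shut, 0.117 fully out. It slides lightly (about 1 to 2 N) and stays where it is left. The drawer's inner floor is 22 mm above the bench, its side and back walls end 73 mm and its front 82 mm above the bench; inside it is about 135 (x) x 238 (y) mm.
- drawer_unit_drawer0_handle (a point): Middle of the drawer's handle, which moves with the drawer: a level round steel bar, 11 mm thick and 120 mm long along the unit's y, 57 mm above the bench; its centre line is 35 mm in front of the drawer front (29 mm free gap behind the bar). It can be pinched from above.
- blue_cube: Loose filter cube, black with a blue cap on top: 40 x 40 mm, 48 mm high, about 0.12 kg, standing in the drawer to the left or the right (the two cubes may be swapped). Origin: centre of its underside; z up along its height, x and y square to its sides. Any of its four sides may go against either stop. There are at least 25 mm free to its left and right (along the unit's y) in the drawer.
- yellow_cube: Filter cube of the same shape and size with a yellow cap, standing in the drawer beside the blue one. Stays in the drawer. Origin: centre of its underside.
- jig: Corner jig fixed to the bench: aluminium plate 130 x 130 x 10 mm, flat, with two low dark stops along its own +x and -y edges, open towards its -x and +y. Origin: centre of its underside.
- back_stop: Dark steel bar screwed on the jig plate, 14 (x) x 74 (y) x 16 (z) mm, its top 16 mm above the plate (so 26 mm above the bench). Origin: centre of its underside, at (47, 1, 10) mm in the jig frame. Its stop face looks to the jig's -x and lies at jig x = +40 mm.
- side_stop: The same kind of bar, 74 (x) x 14 (y) x 16 (z) mm, at right angles to the other. Origin: centre of its underside, at (-1, -47, 10) mm in the jig frame. Its stop face looks to the jig's +y and lies at jig y = -40 mm.
- corner (a point): Inner corner where the two stop faces meet the plate's top, at (40, -40, 10) mm in the jig frame; axes as the jig's. A cube fully home has its origin at (-20, +20, 0) mm from here. The plate rubs (friction about 0.6), so a cube that is also pressed down hard drags on the plate before it pushes on the stops. A cube held by its upper half has the fingers clear above the stops.
- vial: Bystander: glass vial with a black cap, 23 x 23 x 51 mm, behind the jig. Origin: centre of its underside.
- blue_bottle: Bystander: clear bottle with a blue cap, 56 x 56 x 105 mm, behind the jig. Origin: centre of its underside.
- marker_pen: Bystander: red and white marker pen lying on the bench, 17 x 135 x 16 mm, to the left near the robot. Origin: centre of its underside.

How it is judged (in metres and radians):
On the way, in this order (a step that is already met when the one before it is completed fails the run):
1. the drawer is pulled open (value of joint drawer_unit_drawer0 above 0.07 m), for 0.2 s.
2. the blue-capped cube is lifted out of the drawer (height (world z) of blue_cube above 0.08 m), for 0.1 s.
At the end, for the whole second after the job is handed in: The blue-capped cube stands on the jig plate (3 mm), upright and square (0.06 rad), within 2.5 mm of home along each jig axis, touched by the fingers (over 1 N) and pressed on both stops with over 1.5 N each. The yellow-capped cube stands on the drawer floor (contact force between blue_cube and back_stop above 1.5 N and contact force between blue_cube and side_stop above 1.5 N and contact force between the fingers and blue_cube above 1 N and x of blue_cube in the frame of corner between -0.0225 and -0.0175 m and y of blue_cube in the frame of corner between 0.0175 and 0.0225 m and z of blue_cube in the frame of corner between -0.003 and 0.003 m and angle between blue_cube's own z axis and vertical below 0.06 rad and (angle between the x axis of blue_cube and the x axis of jig, either way round below 0.06 rad or angle between the x axis of blue_cube and the y axis of jig, either way round below 0.06 rad) and height (world z) of yellow_cube between 0.015 and 0.03 m and angle between yellow_cube's own z axis and vertical below 0.15 rad); the arm keeps its last pose, push and grip.
It fails at once if the yellow-capped cube is lifted out of place or tipped over (height (world z) of yellow_cube above 0.05 m or angle between yellow_cube's own z axis and vertical above 0.8 rad).
It fails at once if the glass vial is moved more than 3 cm (distance of vial from where it was at the start of the episode above 0.03 m).
It fails at once if the blue-capped bottle is moved more than 3 cm (distance of blue_bottle from where it was at the start of the episode above 0.03 m).
It fails at once if the marker pen is moved more than 3 cm (distance of marker_pen from where it was at the start of the episode above 0.03 m).
It also fails if it takes over 58 s, if anything falls off the work surface, if the arm or the gripper's body presses on something with over 40 N, if the wrist force passes 120 N, or if a joint passes its speed limit or range.

## Working session

There is one attempt and no reset: what is moved stays moved. The work goes in short steps, Python scripts to look and compute and a tool call to move; the robot and the scene stay as the last step left them, time stands still between calls to the robot, and variables do not carry over. Pictures are saved under pics/ and viewed, at most 10 in all, crops included, and the job is handed in when it is done.

Besides the shell and the picture viewer there is one more tool, called after "Call:" as name([rows], argument=value, ...), one row to a line, values as JSON. servo_tool: Moves the arm, as the interface text tells. Its arguments: {"type":"object","properties":{"increments":{"type":"array","items":{"type":"array","items":{"type":"number"}}}},"required":["increments"]}

```bash
mkdir -p pics
cat > h.py <<'E'
import numpy as np, cv2
from scipy.spatial.transform import Rotation as R
from bench import arm
def cam(n):
    i=arm.get_image(n); i['R']=cv2.Rodrigues(np.array(i['rvec'],float))[0]; i['t']=np.array(i['tvec'],float).ravel()
    i['K']=np.array([[i['fx'],0,i['cx']],[0,i['fy'],i['cy']],[0,0,1.]]); i['D']=np.array([i['k1'],0,0,0,0.]); return i
def ray(i,px):
    s=cv2.undistortPointsIter(np.array([[px]],float),i['K'],i['D'],None,None,(3,50,1e-9)).ravel()
    return -i['R'].T@i['t'], i['R'].T@np.array([s[0],s[1],1.])
def onz(i,px,z):
    c,d=ray(i,px); return c+d*(z-c[2])/d[2]
def tri(a,pa,b,pb):
    (c1,d1),(c2,d2)=ray(a,pa),ray(b,pb); d1=d1/np.linalg.norm(d1); d2=d2/np.linalg.norm(d2)
    s=np.linalg.lstsq(np.c_[d1,-d2],c2-c1,rcond=None)[0]; p,q=c1+s[0]*d1,c2+s[1]*d2
    return (p+q)/2,np.linalg.norm(p-q)
def proj(i,P):
    return cv2.projectPoints(np.array(P,float).reshape(-1,3),np.array(i['rvec'],float),i['t'],i['K'],i['D'])[0].reshape(-1,2)
def save(i,f,box=None,k=1):
    c=cv2.cvtColor(i['color'],cv2.COLOR_RGB2BGR)
    if box: c=c[box[1]:box[3],box[0]:box[2]]
    cv2.imwrite('pics/'+f,cv2.resize(c,None,fx=k,fy=k,interpolation=cv2.INTER_CUBIC))
E
python3 - <<'E'
from h import *
np.set_printoptions(precision=1,suppress=True)
a,b=cam('side'),cam('top'); save(a,'s0.png'); save(b,'t0.png')
print('cams',ray(a,(280,210)),ray(b,(280,210)))
for t in ['drawer_unit','drawer_unit_drawer0_handle','blue_cube','yellow_cube','jig','back_stop','side_stop','corner','vial','blue_bottle','marker_pen']:
    x,y=arm.spot_point('side',t),arm.spot_point('top',t)
    print(t,[(d['centre'],round(d['p'],2)) for d in x[:2]],[(d['centre'],round(d['p'],2)) for d in y[:2]], tri(a,x[0]['centre'],b,y[0]['centre']) if x and y else '')
s=arm.read_state(); print(s)
E
```

```text
cams (array([  78.2, 1008.7,  787.5]), array([ 0.4, -0.8, -0.5])) (array([ 402.5,   27. , 1137.8]), array([ 0.1, -0. , -1. ]))
drawer_unit [([214.7, 252.3], 0.66)] [([221.8, 177.1], 0.71)] (array([637.8, 187.2,  12. ]), np.float64(5.039500717997403))
drawer_unit_drawer0_handle [([262.1, 255.4], 0.6)] [([211.4, 220.7], 0.73)] (array([501.3, 201.6,  63.8]), np.float64(1.8960090090833754))
blue_cube [] [] 
yellow_cube [([241.8, 242.8], 0.58), ([326.2, 200.3], 0.17)] [] 
jig [([324.6, 203.5], 0.83)] [([344.6, 227.7], 0.61)] (array([ 495.3, -177.3,   -5.7]), np.float64(6.893519673425531))
back_stop [([310.8, 194.2], 0.46)] [([348.7, 216.0], 0.7)] (array([ 535.3, -183.9,   10.3]), np.float64(7.966479837827935))
side_stop [([334.5, 194.7], 0.71)] [([361.5, 234.2], 0.69), ([350.8, 214.6], 0.25)] (array([ 479.7, -224.4,    3.3]), np.float64(0.9465767207625598))
corner [([327.6, 190.4], 0.86)] [([360.4, 223.7], 0.58)] (array([ 505.3, -220. ,   13.9]), np.float64(9.018073820286453))
vial [([239.5, 192.4], 0.54)] [] 
blue_bottle [([254.7, 181.0], 0.81)] [([345.5, 153.2], 0.96)] (array([ 721.1, -174.9,    9. ]), np.float64(5.206015830841292))
marker_pen [([308.0, 326.7], 0.6), ([213.2, 256.8], 0.52)] [([175.9, 277.3], 0.5)] (array([339.7, 305.5,   6. ]), np.float64(5.520488352520183))
{'clock': 1.2, 'joints': array([ 1.6,  0.4,  0. , -0. , -1.2, -0.3]), 'joint_vel': array([ 0.,  0.,  0., -0.,  0., -0.]), 'joint_efforts': array([  0. , -39.2,  18.9,   4.2,  -0. ,   0. ]), 'position': array([141.7, 608.7, 231.3]), 'ee_rot': array([ 1. , -0.1, -0. ,  0. ]), 'contact_force': array([ 0.6,  0.2, -0.4]), 'wrist_torque': array([ 0. ,  0. , -0.1]), 'grasp_force': 0.0, 'gripper_width': 85.46479573337402}
```

View pics/s0.png

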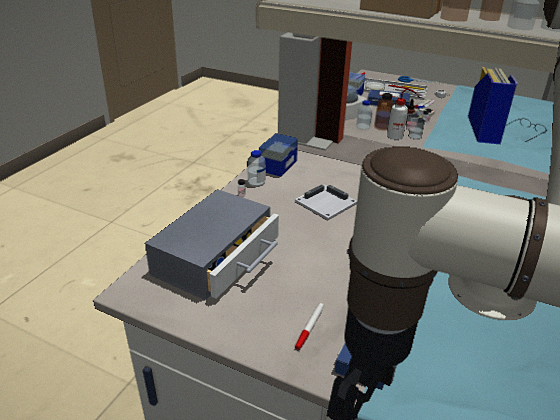

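View pics/t0.png

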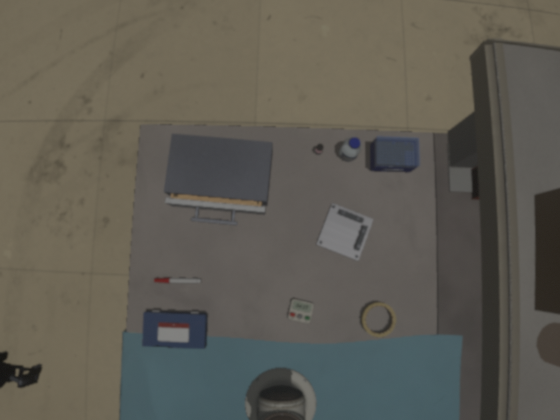

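Side view: drawer slightly ajar, handle bar about (248,268)–(277,243), jig at (325,200), pen at (309,326). Top view: unit at (220,170), handle at (214,219), jig at (345,231), its stops at the upper and right edges. I need an enlarged crop for exact corners.

Run:
```python
from h import *
b=cam('top'); a=cam('side')
for i in(a,b): i['color']=cv2.convertScaleAbs(i['color'],alpha=1.6)
A=b['color'][125:235,155:285]; B=b['color'][195:270,310:380]; C=a['color'][205:300,200:330] 
f=lambda m,s:cv2.resize(cv2.cvtColor(m,cv2.COLOR_RGB2BGR),s,interpolation=cv2.INTER_CUBIC)
o=np.zeros((600,800,3),np.uint8)
o[:330,:390]=f(A,(390,330)); o[:375,400:750]=f(B,(350,375)); 
D=a['color'][175:225,285:365]
o[335:335+237,:325]=f(C,(325,237)); o[380:580,400:720]=f(D,(320,200))
cv2.imwrite('pics/c0.png',o)
```

```text
(no output)
```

View pics/c0.png

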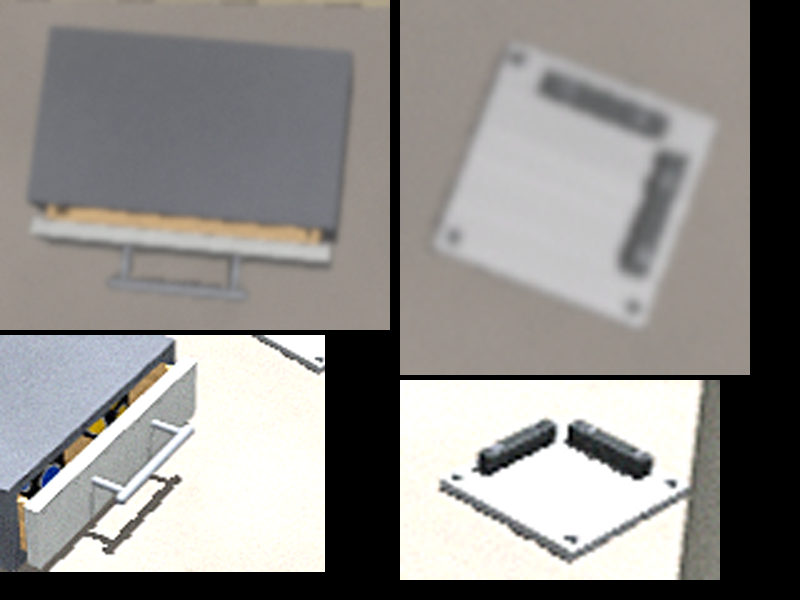

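Blue cap is on the left (+y) and yellow on the right; the drawer is slightly ajar. In the top picture the handle ends are at about (192,219) and (236,223), and the jig corners at (332,203), (373,219), (359,261), (317,244).

Run:
```python
from h import *
from scipy.optimize import least_squares
np.set_printoptions(precision=1,suppress=True)
a,b=cam('side'),cam('top')
print('handle L',tri(a,(248.8,269.4),b,(192.3,219.3)),'R',tri(a,(276,243),b,(236,223.3)))
for z in (57,63): print(z,onz(b,(192.3,219.3),z),onz(b,(236,223.3),z),onz(a,(248.8,269.4),z),onz(a,(276,243),z))
# unit front top edge / roof corners z=95
print('roof',[onz(b,p,95)[:2] for p in [(171.5,134.5),(272,142),(267,200.5),(165,192)]])
P=np.array([[65,65],[65,-65],[-65,-65],[-65,65]])
T=[(332.4,203.4),(373.2,219.4),(358.6,260.6),(317.2,244.2)]; S={0:(295,201.5) and None}
q=np.array([onz(b,p,10)[:2] for p in T]); print('jig corners',q)
s=np.array([onz(a,p,10)[:2] for p in [(295,201.5),(327.5,219.5),(357.5,202.5)]]); print('side',s)
f=lambda v,M,q:(v[:2]+M@np.array([[np.cos(v[2]),-np.sin(v[2])],[np.sin(v[2]),np.cos(v[2])]]).T-q).ravel()
for M,qq in ((P,q),(P[[0,3,2]],s)):
    r=least_squares(f,[500,-180,-.3],args=(M,qq)); print(r.x[:2],np.degrees(r.x[2]),r.fun)
# tool/world check
s=arm.read_state(); print(R.from_quat(s['ee_rot']).as_matrix())
```

```text
handle L (array([505.1, 255.7,  60.5]), np.float64(0.3990437714430274)) R (array([497.6, 134.9,  56.1]), np.float64(0.11156471733544134))
57 [505.2 256.4  57. ] [497.6 134.8  57. ] [507.3 252.2  57. ] [497.  135.9  57. ]
63 [504.7 255.1  63. ] [497.  134.2  63. ] [503.8 258.4  63. ] [493.6 143.1  63. ]
roof [array([735. , 320.1]), array([719.9,  41.7]), array([557.7,  50.5]), array([573.5, 326.9])]
jig corners [[ 567.  -137.4]
 [ 523.5 -257.1]
 [ 403.8 -214.6]
 [ 447.9  -94.8]]
side [[ 563.9 -124.2]
 [ 446.2  -82.1]
 [ 400.9 -205.1]]
[ 485.5 -176. ] -19.870909490692867 [ 1.7  0.5  1.1 -2.1 -1.4 -0.4 -1.4  2.1]
[ 483.6 -164.7] -19.274046846690887 [ 2.6 -0.6 -2.5  0.2 -0.1  0.4]
[[ 1.  -0.2 -0. ]
 [-0.2 -1.  -0. ]
 [ 0.   0.  -1. ]]
```

```bash
cat >> h.py <<'E'
def inc(p,xdeg,P0=None,R0=None):
    """tool-frame shift (m) and turn (deg) from current (or given) pose to TCP p, pointing down, tool x at world angle xdeg"""
    s=arm.read_state(); p0=s['position'] if P0 is None else P0; r0=R.from_quat(s['ee_rot']) if R0 is None else R0
    c,n=np.cos(np.radians(xdeg)),np.sin(np.radians(xdeg))
    r1=R.from_matrix(np.array([[c,n,0],[n,-c,0],[0,0,-1]]))
    return np.round(r0.inv().apply(np.array(p)-p0)/1000,4),np.round(np.degrees((r0.inv()*r1).as_rotvec()),2)
E
python3 - <<'E'
from h import *
s=arm.read_state(); print(R.from_quat(s['ee_rot']).as_matrix().round(4),s['clock'])
print(inc([501.4,195.5,140],-93.2)); print(inc([501.4,195.5,42],-93.2))
E
```

```text
[[ 9.739e-01 -2.268e-01 -0.000e+00]
 [-2.268e-01 -9.739e-01 -1.000e-04]
 [ 0.000e+00  1.000e-04 -1.000e+00]] 1.4
(array([0.444 , 0.3208, 0.0913]), array([ 0.  , -0.  , 80.09]))
(array([0.444 , 0.3208, 0.1893]), array([ 0.  , -0.  , 80.09]))
```

Call:
servo_tool([
  [0.3,0.444,0.321,0.05,0,0,80.1],
  [0.3,0.444,0.321,0.05,0,0,80.1],
  [0.3,0.444,0.321,0.05,0,0,80.1],
  [0.3,0.444,0.321,0.05,0,0,80.1],
  [0.3,0.444,0.321,0.05,0,0,80.1],
  [0.3,0.444,0.321,0.05,0,0,80.1],
  [0.3,0.444,0.321,0.05,0,0,80.1],
  [0.3,0.444,0.321,0.05,0,0,80.1],
  [0.3,0.444,0.321,0.091,0,0,80.1],
  [0.3,0.444,0.321,0.091,0,0,80.1],
  [0.3,0.444,0.321,0.091,0,0,80.1],
  [0.3,0.444,0.321,0.091,0,0,80.1],
])

```text
clock: 2.9
position: [501.6, 196.7, 141.6]
ee_rot: [-0.688, 0.726, -0.0, 0.001]
contact_force: [0.4, -0.7, 0.6]
gripper_width: 25.9
grasp_force: 0.0
```

Call:
servo_tool([
  [0.3,0,0,0.04,0,0,0],
  [0.3,0,0,0.06,0,0,0],
  [0.3,0,0,0.08,0,0,0],
  [0.3,0,0,0.099,0,0,0],
  [0.3,0,0,0.099,0,0,0],
])

```text
clock: 3.52
position: [500.6, 196.2, 41.1]
ee_rot: [-0.688, 0.726, 0.0, -0.001]
contact_force: [-0.1, -0.3, 0.5]
gripper_width: 25.4
grasp_force: 0.0
```

Run:
```python
from h import *
a=cam('side'); save(a,'s1.png',(190,190,350,310),5)
print(arm.read_state()['contact_force'])
```

```text
[ 0.04743352  0.39457355 -0.01609488]
```

View pics/s1.png

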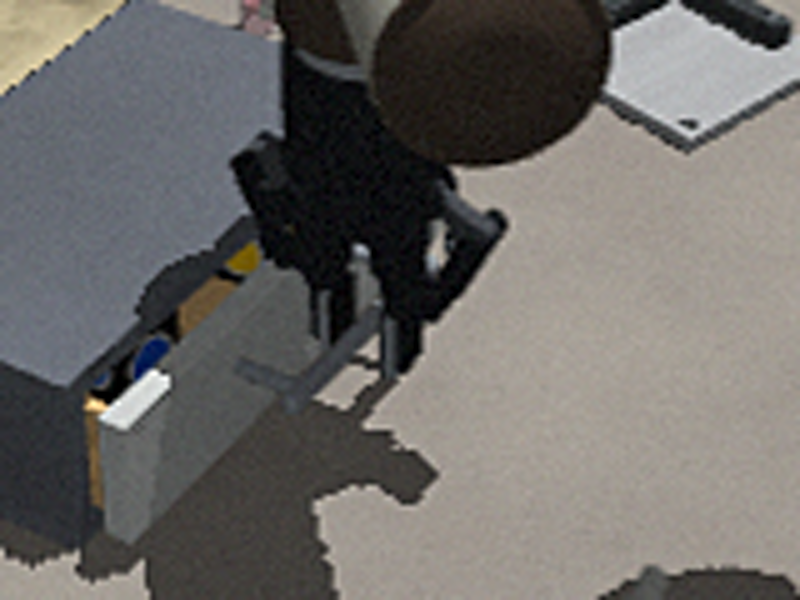

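The picture shows the bar between the two open fingers (crop about (355,340)), untouched. I'll pinch and pull along tool +y.

Call:
servo_tool([
  [0,0,0,0,0,0,0],
  [0,0,0,0,0,0,0],
  [0,0,0,0,0,0,0],
  [0,0,0.015,0,0,0,0],
  [0,0,0.03,0,0,0,0],
  [0,0,0.045,0,0,0,0],
  [0,0,0.06,0,0,0,0],
  [0,0,0.07,0,0,0,0],
  [0,0,0.08,0,0,0,0],
  [0,0,0.08,0,0,0,0],
])

```text
clock: 4.82
position: [422.4, 201.8, 42.8]
ee_rot: [-0.687, 0.726, 0.0, 0.003]
contact_force: [-1.1, 3.5, 5.9]
gripper_width: 8.8
grasp_force: 59.5
```

Call:
servo_tool([
  [0,0,0.005,0,0,0,0],
  [0,0,0.01,0,0,0,0],
  [0,0,0.012,0,0,0,0],
])

```text
clock: 5.2
position: [411.2, 202.6, 42.8]
ee_rot: [-0.687, 0.726, -0.0, 0.003]
contact_force: [1.1, 3.2, 5.8]
gripper_width: 9.0
grasp_force: 59.4
```

Call:
servo_tool([
  [0.3,0,0,0,0,0,0],
  [0.3,0,0,0,0,0,0],
  [0.3,0,0,-0.03,0,0,0],
  [0.3,0,0,-0.07,0,0,0],
  [0.4,0,0,-0.12,0,0,0],
  [0.5,0.04,0,-0.17,0,0,0],
  [0.63,0.1,0,-0.2,0,0,0],
  [0.63,0.15,0,-0.2,0,0,0],
  [0.63,0.18,0,-0.2,0,0,0],
  [0.63,0.18,0,-0.2,0,0,0],
])

```text
clock: 6.45
position: [398.3, 18.9, 240.9]
ee_rot: [-0.686, 0.728, 0.0, -0.001]
contact_force: [-0.3, 0.8, -0.1]
gripper_width: 53.7
grasp_force: 0.0
```

Run:
```python
from h import *
np.set_printoptions(precision=1,suppress=True)
a,b=cam('side'),cam('top')
for t in ['drawer_unit_drawer0_handle','blue_cube','yellow_cube','jig','back_stop','side_stop','corner']:
    x,y=arm.spot_point('side',t),arm.spot_point('top',t)
    print(t,[(d['centre'],round(d['p'],2)) for d in x[:2]],[(d['centre'],round(d['p'],2)) for d in y[:2]], tri(a,x[0]['centre'],b,y[0]['centre']) if x and y else '')
for i in(a,b): i['color']=cv2.convertScaleAbs(i['color'],alpha=1.5)
f=lambda m,s:cv2.resize(cv2.cvtColor(m,cv2.COLOR_RGB2BGR),s,interpolation=cv2.INTER_CUBIC)
o=np.zeros((600,800,3),np.uint8)
o[:320,:480]=f(b['color'][180:260,160:280],(480,320)); o[:260,500:800]=f(b['color'][200:265,310:385],(300,260))
o[330:590,:400]=f(a['color'][200:330,190:390],(400,260)); o[300:550,440:800]=f(a['color'][175:225,290:362],(360,250))
cv2.imwrite('pics/c1.png',o)
```

```text
drawer_unit_drawer0_handle [([299.2, 269.9], 0.74)] [([208.2, 253.6], 0.77)] (array([408.6, 206. ,  60.3]), np.float64(7.7266011291392145))
blue_cube [([245.0, 279.3], 0.62)] [([199.6, 219.6], 0.77)] (array([514.4, 245.9,  18.6]), np.float64(12.341126350168366))
yellow_cube [([275.0, 255.1], 0.95)] [([236.8, 222.5], 0.61)] (array([501.4, 135.7,  18.6]), np.float64(4.1124542934876755))
jig [([326.3, 203.4], 0.66), ([309.7, 326.4], 0.46)] [([344.9, 230.9], 0.8), ([198.4, 221.4], 0.53)] (array([ 487.8, -177.2,   -3.3]), np.float64(2.661230134782794))
back_stop [([313.6, 194.8], 0.42)] [([353.7, 215.7], 0.51), ([342.3, 154.1], 0.43)] (array([ 535.6, -201.6,   -1.2]), np.float64(3.155554075340461))
side_stop [([273.1, 252.1], 0.6), ([255.5, 182.0], 0.6)] [([361.8, 238.5], 0.59)] (array([ 570.7, -230.8, -245.3]), np.float64(203.0082359167172))
corner [([326.2, 190.6], 0.69)] [([362.8, 224.3], 0.75)] (array([ 508. , -227.1,    8.1]), np.float64(1.2096607253671177))
```

View pics/c1.png

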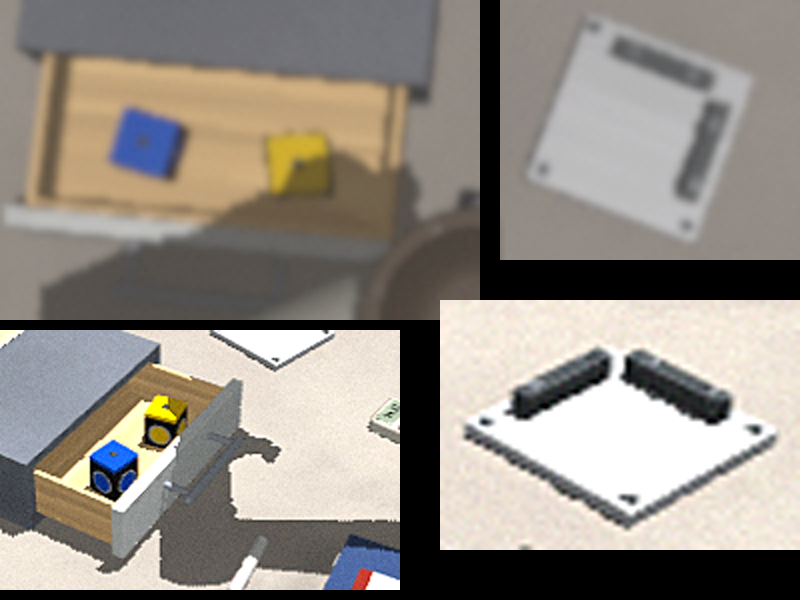

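The drawer is wide open. The blue cap is at about (197,216) in the top view and (247,262) in the side view, turned some 14° clockwise. The yellow cap is at (235,221), with a wide gap between them, and the pen and jig are unchanged.

Run:
```python
from h import *
np.set_printoptions(precision=1,suppress=True)
a,b=cam('side'),cam('top')
def blobs(i,box):
    x0,y0,x1,y1=box; h=cv2.cvtColor(i['color'][y0:y1,x0:x1],cv2.COLOR_RGB2HSV)
    m=((h[...,0]>100)&(h[...,0]<130)&(h[...,1]>140)&(h[...,2]>40)).astype(np.uint8)
    c=max(cv2.findContours(m,0,1)[0],key=cv2.contourArea).reshape(-1,2)+[x0,y0]; return c
ct=blobs(b,(180,195,215,235)); M=cv2.minAreaRect(np.array([onz(b,p,70)[:2] for p in ct],np.float32)); print('cap top',M)
cs=blobs(a,(225,250,265,272)); r=cv2.boundingRect(cs.astype(np.int32)); print('side blob',r)
bt=cv2.minAreaRect(ct.astype(np.float32))[0]; print('px',bt)
pb=np.mean([(246,255.5),(259,262.5),(248,270),(235.5,263.5)],0)
print('tri',tri(a,pb,b,bt)); print('side z70',onz(a,pb,70))
# jig plate
x0,y0,x1,y1=305,190,390,275; g=cv2.cvtColor(b['color'][y0:y1,x0:x1],cv2.COLOR_RGB2GRAY)
t,m=cv2.threshold(g,0,255,cv2.THRESH_OTSU); c=max(cv2.findContours(m,0,1)[0],key=cv2.contourArea).reshape(-1,2)+[x0,y0]
print(t,'jig',cv2.minAreaRect(np.array([onz(b,p,10)[:2] for p in c],np.float32)))
# calibration check: the TCP projected
print(arm.read_state()['position'])
```

```text
cap top ((515.1267700195312, 243.88064575195312), (34.260353088378906, 32.7622184753418), 74.47591400146484)
side blob (235, 255, 24, 17)
px (196.0500030517578, 215.35000610351562)
tri (array([515.6, 244.5,  67.1]), np.float64(0.291097810574051))
side z70 [513.9 247.6  70. ]
107.0 jig ((486.5382995605469, -174.81930541992188), (128.61688232421875, 128.40338134765625), 70.11225891113281)
[399.4  20.8 241.3]
```

Run:
```python
from h import *
print(inc([514.8,244.5,110],-14.8), arm.read_state()['joints'].round(2))
```

```text
(array([-0.2298, -0.1027,  0.1313]), array([  0.  ,   0.  , -78.41])) [ 0.46 -0.02 -0.48 -0.   -1.11 -0.52]
```

Call:
servo_tool([
  [0.58,-0.23,-0.103,0.06,0,0,-78.4],
  [0.58,-0.23,-0.103,0.06,0,0,-78.4],
  [0.58,-0.23,-0.103,0.06,0,0,-78.4],
  [0.58,-0.23,-0.103,0.06,0,0,-78.4],
  [0.58,-0.23,-0.103,0.09,0,0,-78.4],
  [0.58,-0.23,-0.103,0.11,0,0,-78.4],
  [0.58,-0.23,-0.103,0.131,0,0,-78.4],
  [0.58,-0.23,-0.103,0.131,0,0,-78.4],
  [0.58,-0.23,-0.103,0.131,0,0,-78.4],
  [0.58,-0.23,-0.103,0.131,0,0,-78.4],
])

```text
clock: 8.6
position: [515.4, 244.8, 110.6]
ee_rot: [0.992, -0.129, 0.0, -0.0]
contact_force: [-0.7, 0.0, -0.3]
gripper_width: 49.6
grasp_force: 0.0
```

Run:
```python
from h import *
a=cam('side'); a['color']=cv2.convertScaleAbs(a['color'],alpha=1.4); save(a,'s2.png',(190,180,350,300),5)
print(inc([514.8,244.5,39],-14.8), arm.read_state()['joints'].round(2))
```

```text
(array([-0.0005,  0.0005,  0.0716]), array([-0.03, -0.03, -0.05])) [ 0.73  0.41 -0.29  0.   -0.87  0.58]
```

View pics/s2.png

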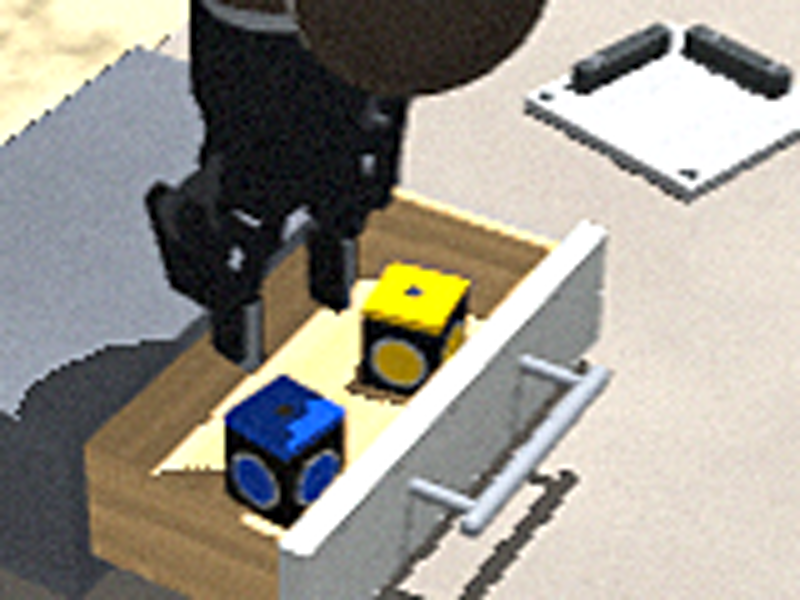

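The fingers at crop (240,350) and (335,290) hang right above the blue cap (286,415), with the finger line parallel to a cap edge. Going down.

Call:
servo_tool([
  [0.58,-0.0005,0,0.02,0,0,0],
  [0.58,-0.0005,0,0.035,0,0,0],
  [0.58,-0.0005,0,0.045,0,0,0],
  [0.58,-0.0005,0,0.055,0,0,0],
  [0.58,-0.0005,0,0.055,0,0,0],
])

```text
clock: 9.28
position: [514.3, 244.5, 54.5]
ee_rot: [0.992, -0.129, -0.001, 0.001]
contact_force: [0.7, -0.2, 0.4]
gripper_width: 49.4
grasp_force: 0.0
```

Call:
servo_tool([
  [0.58,0,0,0.008,0,0,0],
  [0.58,0,0,0.017,0,0,0],
  [0.58,0,0,0.017,0,0,0],
  [0.3,0,0,0.017,0,0,0],
  [0.2,0,0,0.017,0,0,0],
  [0.2,0,0,0.017,0,0,0],
  [0.2,0,0,0.017,0,0,0],
])

```text
clock: 10.15
position: [514.6, 244.8, 38.4]
ee_rot: [0.992, -0.129, 0.0, -0.0]
contact_force: [0.3, 0.2, -0.1]
gripper_width: 39.2
grasp_force: 60.3
```

Call:
servo_tool([
  [0.2,0,0,-0.03,0,0,0],
  [0.2,0,0,-0.06,0,0,0],
  [0.2,0,0,-0.09,0,0,0],
  [0.2,0,0,-0.11,0,0,0],
  [0.2,0,0,-0.11,0,0,0],
  [0.2,0,0,-0.11,0,0,0],
])

```text
clock: 10.9
position: [513.9, 244.3, 147.2]
ee_rot: [0.992, -0.129, -0.001, 0.001]
contact_force: [-0.8, -0.2, -1.6]
gripper_width: 39.3
grasp_force: 60.5
```

Run:
```python
from h import *
print(inc([491.1,-185.8,110],-19.9), arm.read_state()['position'])
```

```text
(array([0.0881, 0.4216, 0.0376]), array([0.08, 0.09, 5.07])) [513.91280564 244.34582877 147.15560423]
```

Call:
servo_tool([
  [0.2,0.008,0.04,0,0,0,0.5],
  [0.2,0.019,0.09,0,0,0,1],
  [0.2,0.029,0.14,0,0,0,2],
  [0.2,0.04,0.19,0,0,0,3],
  [0.2,0.05,0.24,0,0,0,4],
  [0.2,0.061,0.29,0,0,0,5.1],
  [0.2,0.071,0.34,0.01,0,0,5.1],
  [0.2,0.08,0.385,0.02,0,0,5.1],
  [0.2,0.088,0.415,0.038,0,0,5.1],
  [0.2,0.088,0.4216,0.038,0,0,5.1],
  [0.2,0.088,0.4216,0.038,0,0,5.1],
  [0.2,0.088,0.4216,0.038,0,0,5.1],
])

```text
clock: 12.4
position: [492.3, -184.5, 110.7]
ee_rot: [0.985, -0.172, 0.0, -0.0]
contact_force: [0.0, 0.6, -1.3]
gripper_width: 39.4
grasp_force: 60.7
```

Run:
```python
from h import *
a=cam('side'); a['color']=cv2.convertScaleAbs(a['color'],alpha=1.4); save(a,'s3.png',(260,140,380,230),6)
print(inc([491.1,-185.8,30],-19.9), arm.read_state()['joints'].round(2))
x=arm.spot_point('side','corner'); print(x[:1])
print(proj(a,[[491.1,-185.8,93],[498.3,-201.2,10],[510.3,-226.8,10]]))
```

```text
(array([-0.0008,  0.0018,  0.0808]), array([-0.02, -0.05,  0.08])) [-0.05  0.34 -0.4   0.   -0.83  1.27]
[{'centre': [323.2, 190.1], 'p': 0.77}]
[[328.31506372 173.13347088]
 [325.86832395 194.82288422]
 [325.30163174 189.91875168]]
```

View pics/s3.png

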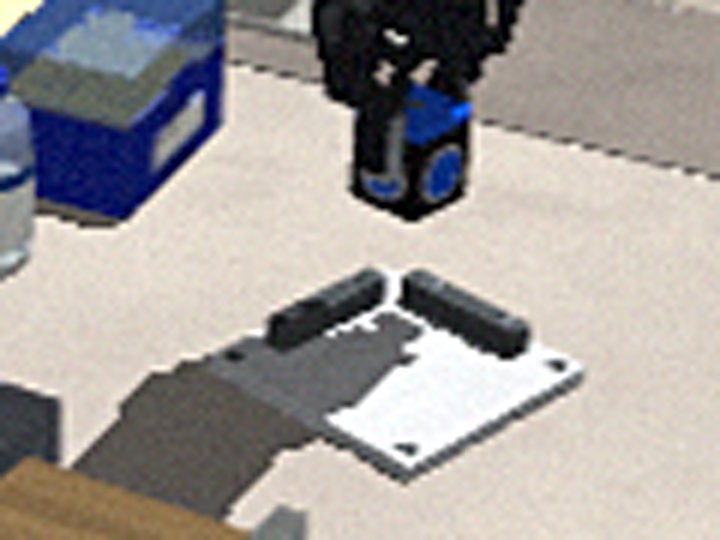

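The cube hangs upright above the jig at crop (413,180). The stop corner shows at crop (395,300), which is pixel (326,190) and matches the predicted (325.3,189.9). Lowering.

Call:
servo_tool([
  [0.2,0,0.0015,0.03,0,0,0],
  [0.2,0,0.0015,0.05,0,0,0],
  [0.2,0,0.0015,0.065,0,0,0],
  [0.2,0,0.0015,0.077,0,0,0],
  [0.2,0,0.0015,0.081,0,0,0],
  [0.2,0,0.0015,0.081,0,0,0],
])

```text
clock: 13.25
position: [491.7, -186.7, 29.4]
ee_rot: [0.985, -0.173, 0.0, 0.0]
contact_force: [0.3, -0.2, -0.7]
gripper_width: 39.1
grasp_force: 60.7
```

Call:
servo_tool([
  [0.2,0,0,0.001,0,0,0],
  [0.2,0,0,0.002,0,0,0],
  [0.2,0,0,0.0025,0,0,0],
  [0.2,0,0,0.0025,0,0,0],
])

```text
clock: 13.75
position: [491.5, -186.7, 26.9]
ee_rot: [0.985, -0.173, 0.0, 0.0]
contact_force: [0.5, -0.4, -1.1]
gripper_width: 39.3
grasp_force: 60.7
```

Call:
servo_tool([
  [0.2,0,0.003,0,0,0,0],
  [0.2,0,0.006,0,0,0,0],
  [0.2,0,0.009,0,0,0,0],
  [0.2,0,0.009,0,0,0,0],
])

```text
clock: 14.25
position: [488.3, -195.3, 26.8]
ee_rot: [0.985, -0.173, 0.0, -0.0]
contact_force: [-0.2, 0.4, -1.1]
gripper_width: 39.4
grasp_force: 61.0
```

Call:
servo_tool([
  [0.2,0,0.001,0,0,0,0],
  [0.2,0,0.002,0,0,0,0],
  [0.2,0,0.002,0,0,0,0],
])

```text
clock: 14.62
position: [488.3, -195.5, 26.9]
ee_rot: [0.985, -0.173, 0.001, -0.001]
contact_force: [1.2, 9.6, 0.1]
gripper_width: 39.4
grasp_force: 61.3
```

Call:
servo_tool([
  [0.2,0,0.001,0,0,0,0],
  [0.2,0,0.002,0,0,0,0],
  [0.2,0,0.002,0,0,0,0],
])

```text
clock: 15.0
position: [488.3, -195.6, 27.0]
ee_rot: [0.985, -0.173, 0.001, -0.002]
contact_force: [1.2, 19.0, 2.0]
gripper_width: 39.7
grasp_force: 61.8
```

Call:
servo_tool([
  [0.2,0.003,-0.0025,0,0,0,0],
  [0.2,0.006,-0.0025,0,0,0,0],
  [0.2,0.009,-0.0025,0,0,0,0],
  [0.2,0.009,-0.0025,0,0,0,0],
])

```text
clock: 15.5
position: [492.0, -196.8, 26.6]
ee_rot: [0.985, -0.174, -0.005, -0.001]
contact_force: [-7.4, 17.0, 10.7]
gripper_width: 39.3
grasp_force: 62.9
```

Call:
servo_tool([
  [0.2,0.001,0,0,0,0,0],
  [0.2,0.002,0,0,0,0,0],
  [0.2,0.002,0,0,0,0,0],
])

```text
clock: 15.88
position: [492.1, -196.9, 26.6]
ee_rot: [0.985, -0.174, -0.007, -0.001]
contact_force: [-11.0, 19.9, 14.7]
gripper_width: 39.1
grasp_force: 63.4
```

Force is building 7 mm short of home along jig x, with upward load too, so I'm looking before pushing further.

Run:
```python
from h import *
a=cam('side'); a['color']=cv2.convertScaleAbs(a['color'],alpha=1.6)
b=cam('top'); b['color']=cv2.convertScaleAbs(b['color'],alpha=1.8)
f=lambda m,s:cv2.resize(cv2.cvtColor(m,cv2.COLOR_RGB2BGR),s,interpolation=cv2.INTER_CUBIC)
o=np.zeros((600,800,3),np.uint8)
o[:,:480]=f(a['color'][155:225,295:351],(480,600)); o[:300,490:790]=f(b['color'][195:270,310:385],(300,300))
cv2.imwrite('pics/c2.png',o); s=arm.read_state(); print(s['contact_force'],s['wrist_torque'],s['joint_efforts'],np.degrees(R.from_quat(s['ee_rot']).as_matrix()[2,:2]))
```

```text
[-10.61604127  19.90942907  13.83282316] [ 5.9786337  2.9732602 -0.1213453] [ -7.63805509 -30.93961716  15.98236263   6.39447704   3.47542226
   0.08234071] [-0.78366552 -0.02734067]
```

View pics/c2.png

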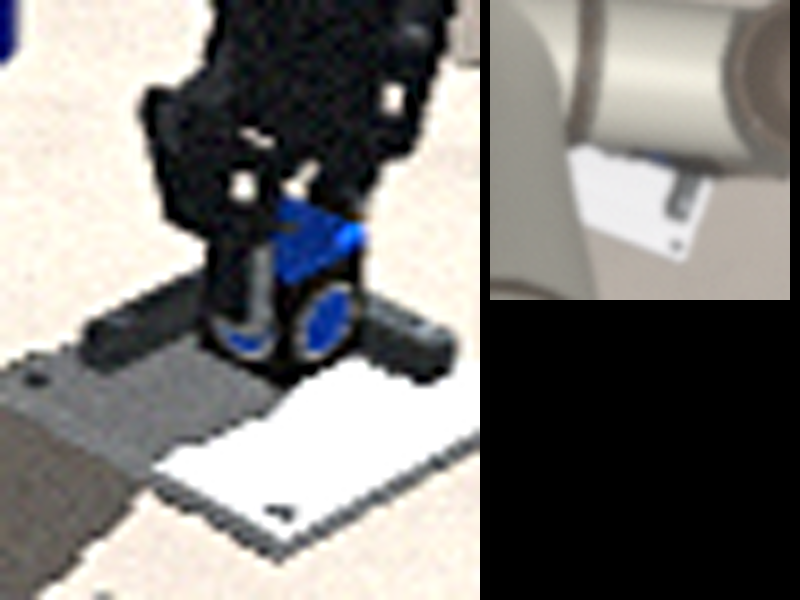

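The side view shows the cube nearly in the corner, its near bottom corner at crop (285,382), i.e. pixel (328.2,199.6), with both stops behind it. I'll compare this with the home prediction.

Run:
```python
from h import *
np.set_printoptions(precision=1,suppress=True)
a=cam('side'); th=np.radians(-19.9); Q=np.array([[np.cos(th),-np.sin(th)],[np.sin(th),np.cos(th)]]); J=np.array([486.3,-175.6])
P=lambda x,y,z:np.r_[J+Q@[x,y],z]
for n,p in dict(nearhome=P(0,0,10),near_now=P(-7.3,2,10),frontcorner=P(-65,65,10),backstopfar=P(47,38,26),sidestopfar=P(-38,-47,26), sidebot=P(-38,-40,10),backbot=P(40,38,10)).items(): print(n,proj(a,p))
w=onz(a,(328.25,199.6),10)[:2]; print('near corner jig coords',Q.T@(w-J)); 
w=onz(a,(295+280*56/480,155+552*.11667),10)[:2]; print('front plate corner',Q.T@(w-J))
print('TCP jig', Q.T@(arm.read_state()['position'][:2]-J))
```

```text
nearhome [[326.5 199.9]]
near_now [[327.9 201.1]]
frontcorner [[328.5 217.5]]
backstopfar [[306.1 193.5]]
sidestopfar [[347.3 194.7]]
sidebot [[345.3 200.2]]
backbot [[307.6 199.1]]
near corner jig coords [-2.5 -5.1]
front plate corner [-69.6  73.6]
TCP jig [ 12.7 -18. ]
```

Possibly the tilting cube digs into the plate and drags, so I'll raise it 1.5 mm, ease off y and retry x.

Call:
servo_tool([
  [0.2,-0.006,-0.003,0,0,0,0],
  [0.2,-0.006,-0.004,-0.0015,0,0,0],
  [0.2,-0.006,-0.004,-0.0015,0,0,0],
  [0.2,-0.006,-0.004,-0.0015,0,0,0],
])

```text
clock: 16.52
position: [494.2, -194.9, 28.2]
ee_rot: [0.985, -0.173, 0.0, 0.0]
contact_force: [-0.1, -0.2, -1.5]
gripper_width: 39.3
grasp_force: 61.6
```

Call:
servo_tool([
  [0.2,0.002,0,0,0,0,0],
  [0.2,0.004,0,0,0,0,0],
  [0.2,0.004,0,0,0,0,0],
])

```text
clock: 16.9
position: [498.0, -196.0, 28.3]
ee_rot: [0.985, -0.173, 0.0, 0.0]
contact_force: [0.0, 0.2, -1.1]
gripper_width: 39.0
grasp_force: 61.6
```

Confirmed: the cube now moves freely past that point. Continuing in x.

Call:
servo_tool([
  [0.2,0.001,0,0,0,0,0],
  [0.2,0.002,0,0,0,0,0],
  [0.2,0.002,0,0,0,0,0],
])

```text
clock: 17.27
position: [499.1, -196.4, 28.2]
ee_rot: [0.985, -0.173, -0.001, -0.0]
contact_force: [-1.0, 0.3, -1.3]
gripper_width: 39.0
grasp_force: 61.6
```

Call:
servo_tool([
  [0.2,0.001,0,0,0,0,0],
  [0.2,0.0015,0,0,0,0,0],
  [0.2,0.0015,0,0,0,0,0],
])

```text
clock: 17.65
position: [499.1, -196.7, 27.9]
ee_rot: [0.985, -0.173, -0.002, -0.0]
contact_force: [-4.4, 3.3, 2.4]
gripper_width: 39.3
grasp_force: 61.8
```

Call:
servo_tool([
  [0.2,-0.0015,0.001,-0.0003,0,0,0],
  [0.2,-0.0015,0.002,-0.0003,0,0,0],
  [0.2,-0.0015,0.003,-0.0003,0,0,0],
  [0.2,-0.0015,0.003,-0.0003,0,0,0],
])

```text
clock: 18.15
position: [498.3, -199.0, 28.4]
ee_rot: [0.985, -0.173, -0.0, -0.0]
contact_force: [-1.9, 5.0, 0.1]
gripper_width: 39.4
grasp_force: 61.6
```

Call:
servo_tool([
  [0.2,0,0.001,0,0,0,0],
  [0.2,0,0.002,0,0,0,0],
  [0.2,0,0.002,0,0,0,0],
])

```text
clock: 18.52
position: [498.3, -199.1, 28.5]
ee_rot: [0.985, -0.173, 0.0, -0.001]
contact_force: [-1.3, 12.7, 0.0]
gripper_width: 38.9
grasp_force: 61.8
```

Call:
servo_tool([
  [0.2,-0.001,-0.002,0,0,0,0],
  [0.2,-0.001,-0.002,0.001,0,0,0],
  [0.2,0.0005,-0.001,0.001,0,0,0],
  [0.2,0.0015,-0.001,0.001,0,0,0],
  [0.2,0.0025,-0.001,0.001,0,0,0],
  [0.2,0.0025,-0.001,0.001,0,0,0],
])

```text
clock: 19.27
position: [498.3, -199.1, 27.9]
ee_rot: [0.985, -0.174, -0.002, -0.001]
contact_force: [-6.4, 14.9, 8.1]
gripper_width: 39.2
grasp_force: 63.0
```

Call:
servo_tool([
  [0.2,0,-0.001,-0.0005,0,0,0],
  [0.2,0.001,-0.0012,-0.0005,0,0,0],
  [0.2,0.001,-0.0012,-0.0005,0,0,0],
  [0.2,0.001,-0.0012,-0.0005,0,0,0],
])

```text
clock: 19.77
position: [498.3, -199.0, 27.9]
ee_rot: [0.985, -0.174, -0.004, -0.001]
contact_force: [-8.0, 10.4, 6.9]
gripper_width: 39.4
grasp_force: 62.7
```

Run:
```python
from h import *
s=arm.read_state(); print(s['contact_force'],s['wrist_torque'],s['position'],np.degrees(R.from_quat(s['ee_rot']).as_matrix()[2,:2]),np.degrees(np.arctan2(*R.from_quat(s['ee_rot']).as_matrix()[[1,0],0])))
a=cam('side'); a['color']=cv2.convertScaleAbs(a['color'],alpha=2.2,beta=20)
save(a,'s4.png',(295,155,351,225),8)
th=np.radians(-19.9); Q=np.array([[np.cos(th),-np.sin(th)],[np.sin(th),np.cos(th)]]); print('F jig',Q.T@s['contact_force'][:2],'tcp',Q.T@(s['position'][:2]-[486.3,-175.6]))
```

```text
[-8.00407758 10.37500197  6.89460921] [ 3.23276807  2.20565268 -0.01319312] [ 498.3331876  -199.03743205   27.86249064] [-0.44428263  0.00688708] -19.999152893130645
F jig [-11.05757763   7.03106684] tcp [ 19.29228601 -17.9420881 ]
```

View pics/s4.png

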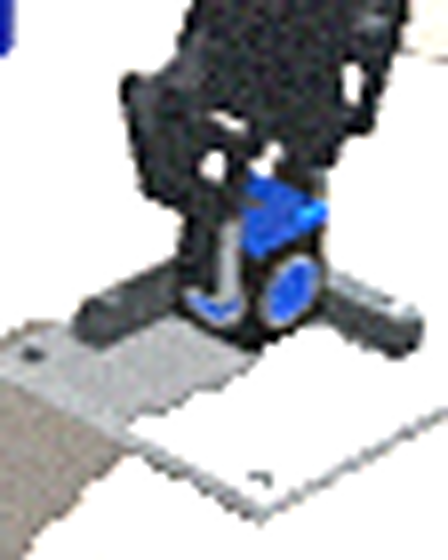

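The cube's near corner now shows at pixel (327.2,198.8), flush in the corner, with about 11 N and 7 N on the stops. It hangs roughly 1 mm above the plate, so I'll ease off, set it down and push again.

Call:
servo_tool([
  [0.2,-0.0035,-0.0025,0,0,0,0],
  [0.2,-0.0035,-0.0025,0.0005,0,0,0],
  [0.2,-0.0035,-0.0025,0.001,0,0,0],
  [0.2,-0.0035,-0.0025,0.001,0,0,0],
])

```text
clock: 20.32
position: [498.9, -197.1, 27.0]
ee_rot: [0.985, -0.173, -0.001, 0.0]
contact_force: [-4.8, 2.3, 2.0]
gripper_width: 39.2
grasp_force: 62.0
```

Call:
servo_tool([
  [0.2,0,0.0015,0,0,0,0],
  [0.2,0,0.0025,0,0,0,0],
  [0.2,0.001,0.0028,0,0,0,0],
  [0.2,0.0015,0.0028,0,0,0,0],
  [0.2,0.0015,0.0028,0,0,0,0],
  [0.2,0.0015,0.0028,0,0,0,0],
])

```text
clock: 21.08
position: [498.3, -199.0, 26.6]
ee_rot: [0.985, -0.173, -0.002, -0.001]
contact_force: [-6.1, 7.1, 2.9]
gripper_width: 39.1
grasp_force: 62.1
```

Run:
```python
from h import *
s=arm.read_state(); print(s['contact_force'],s['position'],np.degrees(R.from_quat(s['ee_rot']).as_matrix()[2,:2]))
th=np.radians(-19.9); Q=np.array([[np.cos(th),-np.sin(th)],[np.sin(th),np.cos(th)]]); print('F jig',Q.T@s['contact_force'][:2],'tcp',Q.T@(s['position'][:2]-[486.3,-175.6]))
```

```text
[-6.13534461  7.05802939  2.91708612] [ 498.28541277 -198.97173712   26.60084539] [-0.2253227  -0.01950403]
F jig [-8.17140056  4.54823539] tcp [ 19.2250027  -17.89657752]
```

Call:
servo_tool([
  [0.2,0.0003,0.0008,0,0,0,0],
  [0.2,0.0005,0.0013,0,0,0,0],
  [0.2,0.0005,0.0013,0,0,0,0],
  [0.2,0.0005,0.0013,0,0,0,0],
])

```text
clock: 21.58
position: [498.3, -199.1, 26.6]
ee_rot: [0.985, -0.173, -0.002, -0.001]
contact_force: [-7.0, 13.3, 4.6]
gripper_width: 39.1
grasp_force: 62.4
```

```bash
python3 -c "
from bench import arm
print(arm.job_done())"
```

```text
the job is handed in; nothing more can be done
None
```

I handed the job in at about 21.6 s with the blue-capped cube held in the jig corner, pressing both stops with about 11 N (back) and 10 N (side) by the wrist reading, some of which may be friction. The hand-in returned no verdict; the yellow cube and bystanders were left untouched, though I took no last look at them.

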